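# Carry a measuring slide with a free-running carriage to the surface plate

## Task

Pick the measuring slide up by its handle and carry it to the granite surface plate, tilting it as needed so that its carriage with the polished pin, which runs almost freely on its balls, never runs against an end stop (and do not touch carriage or pin). Over the plate and still clear of it, bring the carriage between the red marks and keep it there for two seconds; then set the slide down gently in the middle of the plate, square to it, and let go, leaving the carriage at rest between the marks. Leave the dial gauge, the grinder and the paste jar where they are.

Things in the scene. Friction and masses are not known exactly. Their poses are not given: they have to be found in the camera images.
- unit: Measuring slide: aluminium base plate 290 long (its x axis) x 64 wide (y; 70 over the posts) x 8 thick with a steel rail along x, 0.50 kg without carriage. Origin: centre of its underside, z up. Dark end stops at the rail's ends, 27 high. Two posts 116 high at mid-length carry a black handle bar across it, above the carriage. Red marks cross the base at x = +-52 (inner edges +-50).
- unit_handle (a point): Centre of the black handle bar, 104 above the underside of the slide; axes as the slide's. The bar runs along the slide's y axis, 64 long between the posts, 14 thick (along the slide's x: the direction to pinch it from above), 24 high. The clip on the carriage's pin passes 28 below its underside.
- carriage (a joint): Place of the carriage along the slide's x, in m: 0 in the middle, +-0.100 at the end stops, between the red marks when within +-0.020. 0.32 kg. It gains g sin(a) towards the low end on a slide tilted by a, and falls back as fast as the slide accelerates along x; drag 0.2 N s/m and 0.006 N of dry friction (holds it below about 0.002 rad). Noise about 1 mm.
- carriage_pin (a point): Centre of the polished steel pin (30 diameter, 50 long, along the slide's y) clipped in the V-block on the carriage's blue table (60 long along x, 54 wide); 46.5 above the slide's underside and over the carriage's middle. It moves with the carriage.
- plate: Grey granite surface plate fixed on the bench, 300 long (its x axis) x 200 wide (y) x 50 thick. Origin: centre of its underside, on the bench; its level top is 50 above that.
- gauge: Bystander: dial gauge on a dark magnetic stand, 205 high, base 50 x 60. Origin under the base.
- grinder: Bystander: air die grinder lying along its x axis, 28 thick, about 175 long. Origin: under its body, on the bench.
- paste: Bystander: small jar of polishing paste with yellow cap, 42 in diameter, 42 high. Origin: centre of its underside.

How it is judged:
On the way, in this order (a step that is already met when the one before it is completed fails the run):
1. the slide is lifted clear of the bench (height (world z) of unit above 0.025 m), for 0.2 s.
2. over the plate and clear of it, the carriage is kept between the red marks for two seconds (horizontal distance between unit and plate below 0.08 m and height (world z) of unit above 0.058 m and value of joint carriage between -0.023 and 0.023 m), for 2 s.
At the end, for the whole second after the job is handed in: The slide stands released and flat on the granite plate, its centre within 30 mm of the plate's, its long side within 0.12 rad of the plate's, and its carriage is at rest (under 30 mm/s) between the red marks, within 23 mm of the middle (horizontal distance between unit and plate below 0.03 m and angle between the x axis of unit and the x axis of plate, either way round below 0.12 rad and angle between unit's own z axis and vertical below 0.03 rad and height (world z) of unit between 0.046 and 0.053 m and value of joint carriage between -0.023 and 0.023 m and velocity of joint carriage between -0.03 and 0.03 m/s and linear speed of unit below 0.02 m/s); the robot touches nothing.
It fails at once if the carriage runs against an end stop (value of joint carriage above 0.099 m or value of joint carriage below -0.099 m).
It fails at once if the robot touches the carriage or the pin on it (contact force between any of the fingers, the arm and carriage above 0.5 N).
It fails at once if the slide is slammed on the plate (over 40 N) (contact force between unit and plate above 40 N).
It fails at once if the gauge, the grinder or the jar is moved by more than 30 mm (distance of any of gauge, grinder, paste from where it was at the start of the episode above 0.03 m).
It also fails if it takes over 72 s, if anything falls off the work surface, if the arm or the gripper's body presses on something with over 40 N, if the wrist force passes 120 N, or if a joint passes its speed limit or range.

## Robot

A 6-joint arm with a two-finger parallel gripper is mounted at the origin on the work surface. World frame = base frame: x ahead of the robot, y to its left, z up, the work surface at z = 0. Lengths are in m, angles in rad, forces in N, time in s.
With the tool pointing down it reaches from about 0.425 to 0.95 m from the base axis. Payload 3.5 kg.
Tool frame: the origin (TCP) lies between the finger pads; the fingertips stand 19 mm ahead of it and the grasp point (between the pads) is the TCP; z points along the fingers, y is the line along which they close (so a half turn about z gives the same grasp; the last joint's range is limited). The gripper opens to 85 mm and grips with 20 to 120 N. Pads are 22 mm wide; open, the fingers measure 114 mm over their backs; the gripper's body (76 mm by 85 mm) begins 54 mm behind the grasp point. The pads swing forward as they close: fully open they stand 13 mm farther back than shut.
Start: joints at [1.106, 0.286, 1.577, -0, 1.279, -0.15], TCP at [0.209, 0.642, 0.25] pointing down, gripper open.
Joint ranges: [-2.77, 2.77], [-0.9, 2.22], [0.21, 2.48], [-1.53, 4.67], [0.24, 2.81], [-2.84, 2.84]. Speed limits (rad/s): [2.79, 2.79, 3.14, 3.14, 3.14, 3.14].

## Interface

Orientations are given as a unit quaternion [x, y, z, w].
In Python, from plant import monitor, eyes, ctrl gives the robot as it stands.
- The arm moves only by the shell command python3 -m handwheel 'ROWS' [FORCE]. ROWS is JSON, a list of rows, each a list of 7 numbers: the shift along the tool's x, y, z in units of 40 cm (1.0 is 40 cm), then the turn, a rotation vector about the tool's x, y, z in units of pi rad (1.0 is pi rad), then the opening, from -1 (shut) to 1 (fully open). A call has 1 to 12 rows; each row is the pose to reach, as a shift and turn from the pose commanded when the call began, along the tool's axes at that moment, turning the shorter way round; what a row does not reach only later rows make up. A row lasts 1/8 s, in which the tool goes at most 62.5 mm and 10.7 degrees, less where a joint would pass 70% of its speed; a pose out of reach is approached as far as the arm can. A call with a number of a shift or a turn outside -1 to 1 is refused whole. A call with a gripper value outside its range is refused whole. The fingers move at their own pace and stop on an object; FORCE is the grip in N (left out, the last holds). Time passes only in rows, so rows that repeat a pose let the fingers close. It gives the time, the measured TCP pose, the force, the opening and the grip force at its end, in the units of the state.
- monitor.get_state(): the state, without advancing time (a new reading comes with each control period).
- eyes.read_camera(name): name is "scene" or "top" or "wrist"; returns the picture (384x512x3 uint8, red, green, blue); there is no depth.
- eyes.camera_params(name): a dict with "K" (3x3 intrinsics, pixels), "R" (3x3) and "t" (3): a world point X has camera coordinates R X + t. Camera axes: x right, y down, z forward; pixel columns grow to the right and rows downward; lengths in m; the calibration is good to about 2 mm. A picture is of the moment at which its call begins: read the wrist's pose just before it. camera_params takes no time and is no camera call; for the wrist camera it gives the pose at the moment of the call.
- ctrl.sign_off(): hands the job in; it is judged then, once.
The state is a dict: "time": time; "qpos": joint angles; "dq": joint speeds; "joint_efforts": joint torques, N m; "eef_pos": TCP position; "tcp_rot": TCP orientation; "contact_force": force on the tool from outside, world axes, zero at the start; "wrist_torque": the same for the moment, N m; "opening": opening from 0.0 (shut) to 1.0 (fully open); "finger_force": force on a finger pad.
Only numpy, scipy, OpenCV 4.12 (cv2) and the standard library are available. Lean on these libraries where they do the work, as an engineer would, in place of code of your own. Each camera call takes 0.05 s, during which the arm holds its last target. There are 200 camera calls.

## Working session

There is one attempt and no reset: what is moved stays moved. The work goes in short steps, Python scripts to look and compute and a shell command to move; the robot and the scene stay as the last step left them, time stands still between calls to the robot, and variables do not carry over. Pictures are saved under pics/ and viewed, at most 10 in all, crops included, and the job is handed in when it is done.

```bash
mkdir -p pics; ls; python3 - <<'E'
from plant import monitor, eyes, ctrl
import cv2,numpy as np
s=monitor.get_state(); print({k:np.round(v,4).tolist() for k,v in s.items()})
for n in("scene","top"):
    im=eyes.read_camera(n); cv2.imwrite(f"pics/{n}0.png",im[:,:,::-1])
    p=eyes.camera_params(n); print(n,np.round(p["K"],2).tolist(),np.round(p["R"],4).tolist(),np.round(p["t"],4).tolist())
E
```

```text
pics
{'time': 0.0, 'qpos': [1.106, 0.2872, 1.5782, -0.0, 1.2786, -0.15], 'dq': [-0.0017, -0.0009, 0.0014, 0.0012, 0.0028, 0.0015], 'joint_efforts': [0.0009, -40.5993, -29.262, -0.0002, 0.0059, 0.0], 'eef_pos': [0.2087, 0.6413, 0.2489], 'tcp_rot': [0.1567, 0.9876, -0.0011, -0.0003], 'contact_force': [0.2298, -0.1306, 0.5916], 'wrist_torque': [0.0023, -0.0219, 0.011], 'finger_force': 0.0, 'opening': 0.9958}
scene [[346.57, 0.0, 254.94], [0.0, 346.57, 190.48], [0.0, 0.0, 1.0]] [[-0.5521, 0.8337, -0.0111], [0.6653, 0.4325, -0.6086], [-0.5026, -0.3433, -0.7934]] [0.3482, -0.3727, 1.257]
top [[472.07, 0.0, 252.3], [0.0, 472.07, 192.37], [0.0, 0.0, 1.0]] [[0.0265, -0.9994, -0.02], [-0.9983, -0.0254, -0.0526], [0.052, 0.0214, -0.9984]] [0.0153, 0.6044, 1.0066]
```

View pics/scene0.png

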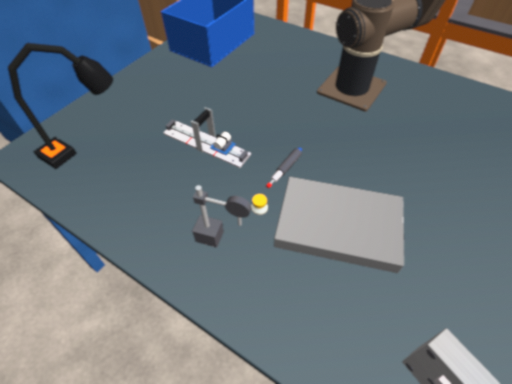

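View pics/top0.png

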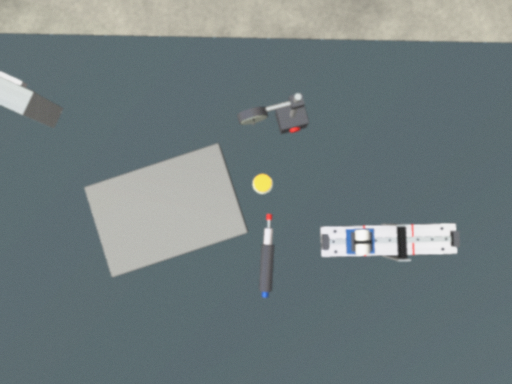

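The scene view shows the slide at about (208,142) with its handle bar near (203,116). The plate is near (342,222), the gauge at (208,215), the jar at (260,203) and the grinder at (285,167). In the top view the slide spans cols 320–458 around row 240, with the handle at (402,242) and the pin at (361,242). The plate's corners are at (85,187), (218,145), (246,233) and (112,276).

```bash
cat > h.py <<'E'
import numpy as np, cv2
from plant import monitor, eyes
P={n:eyes.camera_params(n) for n in("scene","top")}
def ray(n,uv):
    p=P[n]; d=p["R"].T@np.linalg.solve(p["K"],[uv[0],uv[1],1.]); return -p["R"].T@p["t"],d
def onz(n,uv,z):
    c,d=ray(n,uv); return c+d*(z-c[2])/d[2]
def tri(a,b):
    A=[];B=[]
    for n,uv in(("scene",a),("top",b)):
        c,d=ray(n,uv); d=d/np.linalg.norm(d); M=np.eye(3)-np.outer(d,d); A.append(M);B.append(M@c)
    return np.linalg.lstsq(np.vstack(A),np.hstack(B),rcond=None)[0]
def proj(n,X):
    p=P[n]; c=p["R"]@X+p["t"]; q=p["K"]@c; return q[:2]/q[2]
E
python3 - <<'E'
from h import *
t=cv2.imread("pics/top0.png"); s=cv2.imread("pics/scene0.png")
def rect(mask):
    mask=mask.astype(np.uint8); c,_=cv2.findContours(mask,0,2); c=max(c,key=cv2.contourArea); return cv2.boxPoints(cv2.minAreaRect(c))
hsv=cv2.cvtColor(t,40)
g=cv2.cvtColor(t,6)
roi=np.zeros_like(g);roi[130:290,75:255]=1
m=(g>95)&(hsv[:,:,1]<60)&(roi>0)
b=rect(m); print("plate px",b.round(1).tolist())
X=np.array([onz("top",u,.05) for u in b]); print(X.round(4).tolist(),"ctr",X.mean(0), [np.linalg.norm(X[i]-X[i-1]).round(3) for i in range(4)])
roi[:]=0;roi[215:270,312:465]=1
m=cv2.morphologyEx(((g>150)&(roi>0)).astype(np.uint8),3,np.ones((25,25)))
m=cv2.morphologyEx(m,2,np.ones((9,9)))
b=rect(m);print("slide px",b.round(1).tolist())
X=np.array([onz("top",u,.008) for u in b]); print(X.round(4).tolist(),"ctr",X.mean(0), [np.linalg.norm(X[i]-X[i-1]).round(3) for i in range(4)])
a=np.hstack([cv2.resize(t[210:275,310:470],None,fx=2.5,fy=2.5,interpolation=2),]); c=cv2.resize(s[95:170,155:260],None,fx=3.8,fy=3.8,interpolation=2)
o=np.zeros((a.shape[0]+c.shape[0],400,3),np.uint8);o[:a.shape[0],:a.shape[1]]=a;o[a.shape[0]:,:c.shape[1]]=c;cv2.imwrite("pics/crop1.png",cv2.resize(o,None,fx=1.25,fy=1.25))
E
```

```text
plate px [[75.0, 130.0], [254.0, 130.0], [254.0, 289.0], [75.0, 289.0]]
[[0.7251, 0.4105, 0.05], [0.7338, 0.0302, 0.05], [0.4017, 0.0214, 0.05], [0.3907, 0.395, 0.05]] ctr [0.5628566  0.21425587 0.05      ] [np.float64(0.335), np.float64(0.38), np.float64(0.332), np.float64(0.374)]
slide px [[320.3999938964844, 225.1999969482422], [455.8999938964844, 222.60000610351562], [456.6000061035156, 259.1000061035156], [321.1000061035156, 261.70001220703125]]
[[0.5367, -0.1185, 0.008], [0.5502, -0.4098, 0.008], [0.4719, -0.4116, 0.008], [0.458, -0.1215, 0.008]] ctr [ 0.50418603 -0.2653527   0.008     ] [np.float64(0.079), np.float64(0.292), np.float64(0.078), np.float64(0.29)]
```

View pics/crop1.png

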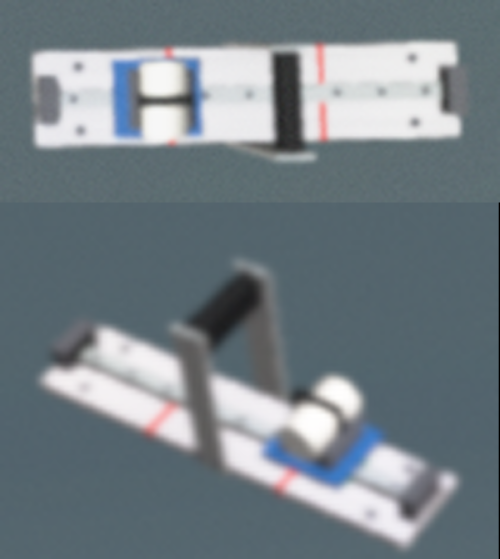

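The crop shows the bar centre at top px (401.8,242.3) and scene px (202.6,117.1). The pin is at top (362.2,242) and scene (223.4,140.3). The slide's corners in the top view are (320.6,227), (456.2,223.8), (457.5,253.2) and (321.5,257).

```bash
python3 - <<'E'
from h import *
t=cv2.imread("pics/top0.png").astype(int)
m=((t[:,:,2]-t[:,:,0])>-4).astype(np.uint8); m[:130]=0;m[290:]=0;m[:,:75]=0;m[:,252:]=0
m=cv2.morphologyEx(m,2,np.ones((5,5)))
c,_=cv2.findContours(m,0,2); c=max(c,key=cv2.contourArea); b=cv2.boxPoints(cv2.minAreaRect(c)); print(b.round(1).tolist())
X=np.array([onz("top",u,.05) for u in b]); print("plate",X.mean(0).round(4),[np.linalg.norm(X[i]-X[i-1]).round(3) for i in range(4)])
e=X[1]-X[0]; e2=X[2]-X[1]; L=e if np.linalg.norm(e)>np.linalg.norm(e2) else e2; print("plate yaw deg",np.degrees(np.arctan2(L[1],L[0])))
Y=np.array([onz("top",u,.008) for u in [(320.6,227),(456.2,223.8),(457.5,253.2),(321.5,257)]]); print("slide",Y.mean(0).round(4),[np.linalg.norm(Y[i]-Y[i-1]).round(3) for i in range(4)])
d=Y[1]+Y[2]-Y[0]-Y[3]; print("slide yaw",np.degrees(np.arctan2(d[1],d[0])))
H=tri((202.6,117.1),(401.8,242.3)); Q=tri((223.4,140.3),(362.2,242)); print("bar",H.round(4),"pin",Q.round(4), np.linalg.norm(H[:2]-Q[:2]))
print("bar at .104(from top)",onz("top",(401.8,242.3),.114).round(4),"pin", onz("top",(362.2,242),.0615).round(4))
for n,z,u in(("gauge",0.,(293,120)),("jar",.042,(262.5,184)),("grinder",.02,(267,265))): print(n,onz("top",u,z).round(3))
E
```

```text
[[82.0, 187.0], [218.39999389648438, 142.1999969482422], [248.10000610351562, 232.1999969482422], [111.69999694824219, 277.1000061035156]]
plate [0.5617 0.2126 0.05  ] [np.float64(0.199), np.float64(0.303), np.float64(0.199), np.float64(0.3)]
plate yaw deg -70.31895499920594
slide [ 0.5083 -0.2662  0.008 ] [np.float64(0.065), np.float64(0.292), np.float64(0.063), np.float64(0.292)]
slide yaw -86.9501084457794
bar [ 0.5082 -0.264   0.1065] pin [ 0.5034 -0.1998  0.0433] 0.06436698014318767
bar at .104(from top) [ 0.5093 -0.263   0.114 ] pin [ 0.5054 -0.1978  0.0615]
gauge [ 0.767 -0.055  0.   ]
jar [0.621 0.009 0.042]
grinder [ 0.449 -0.005  0.02 ]
```

```bash
cat >> h.py <<'E'
from scipy.spatial.transform import Rotation as Ro
def rel(pos,yaw,tilt=0,st=None,p0=None,R0=None):
    "units for handwheel to world pos, tool y at yaw (deg), tool down; tilt rad about tool x"
    st=st or monitor.get_state(); R=R0 or Ro.from_quat(st["tcp_rot"]); p=np.array(st["eef_pos"] if p0 is None else p0)
    c,s=np.cos(np.radians(yaw)),np.sin(np.radians(yaw)); y=np.array([c,s,0]); z=np.array([0,0,-1.]); T=Ro.from_matrix(np.c_[np.cross(y,z),y,z])*Ro.from_rotvec([tilt,0,0])
    return np.r_[R.inv().apply(np.array(pos)-p)/.4,(R.inv()*T).as_rotvec()/np.pi].round(4).tolist()
E
python3 -c "
from h import *
p0=[.209,.642,.25];R0=Ro.from_quat([.1564,.9877,0,0])
print(rel([.52,.15,.25],93.05,p0=p0,R0=R0)); print(rel([.5085,-.264,.22],93.05,p0=p0,R0=R0))
print(rel([.5085,-.264,.22],93.05))"
```

```text
[-1.1195, -0.9296, 0.0, 0.0, 0.0, -0.1169]
[-1.4119, -1.9229, 0.075, 0.0, 0.0, -0.1169]
[-1.4134, -1.9199, 0.0763, -0.0007, -0.0002, -0.1172]
```

```bash
python3 -m handwheel '[[-0.95,-0.79,0,0,0,-0.117,1],[-0.95,-0.79,0,0,0,-0.117,1],[-0.95,-0.79,0,0,0,-0.117,1],[-0.95,-0.79,0,0,0,-0.117,1],[-0.95,-0.79,0,0,0,-0.117,1],[-0.95,-0.79,0,0,0,-0.117,1],[-0.95,-0.79,0,0,0,-0.117,1],[-0.95,-0.79,0,0,0,-0.117,1],[-0.95,-0.79,0,0,0,-0.117,1],[-0.95,-0.79,0,0,0,-0.117,1]]'
python3 -c "
from h import *
print(rel([.5085,-.1,.25],93.05));print(rel([.5085,-.264,.22],93.05))"
```

```text
time: 1.35
eef_pos: [0.472, 0.2238, 0.2498]
tcp_rot: [-0.026, 1.0, 0.0, -0.001]
contact_force: [0.5, 0.1, -0.8]
opening: 1.006
finger_force: 0.0
[-0.0489, -0.8132, -0.0008, 0.0001, -0.0004, -0.0004]
[-0.0276, -1.2227, 0.0741, 0.0001, -0.0004, -0.0004]
```

```bash
python3 -m handwheel '[[-0.028,-1,0,0,0,0,1],[-0.028,-1,0,0,0,0,1],[-0.028,-1,0,0,0,0,1],[-0.028,-1,0,0,0,0,1],[-0.028,-1,0,0,0,0,1],[-0.028,-1,0,0,0,0,1],[-0.028,-1,0.0,0,0,0,1]]'
python3 -m handwheel '[[0,-0.2227,0.075,0,0,0,0.6],[0,-0.2227,0.075,0,0,0,0.6],[0,-0.2227,0.075,0,0,0,0.6],[0,-0.2227,0.075,0,0,0,0.6]]'
python3 - <<'E'
from h import *
print(rel([.5085,-.264,.105],93.05))
p=eyes.camera_params("wrist"); im=eyes.read_camera("wrist"); cv2.imwrite("pics/w1.png",im[:,:,::-1])
np.savez("w1",**{k:np.array(p[k]) for k in"KRt"})
P["wrist"]=p
u=np.array([np.cos(np.radians(93.05)),np.sin(np.radians(93.05)),0]);v=np.array([u[1],-u[0],0])
for n,a,b,z in(("bar top",0,0,.116),("bar+x post",0,.032,.116),("bar-x post",0,-.032,.116)): print(n,proj("wrist",np.array([.5085,-.264,z])+a*u+b*v).round(1))
E
```

```text
time: 2.22
eef_pos: [0.505, -0.1762, 0.2502]
tcp_rot: [-0.026, 1.0, 0.0, -0.0]
contact_force: [0.3, 0.9, 0.3]
opening: 0.998
finger_force: 0.0
time: 2.72
eef_pos: [0.51, -0.2623, 0.2203]
tcp_rot: [-0.027, 1.0, 0.0, -0.0]
contact_force: [-0.7, 1.3, 0.4]
opening: 0.802
finger_force: 0.0
[0.0038, -0.0043, 0.2884, 0.0003, -0.0, 0.0005]
bar top [255.7 197.9]
bar+x post [255.7 231.9]
bar-x post [255.7 161.4]
```

View pics/w1.png

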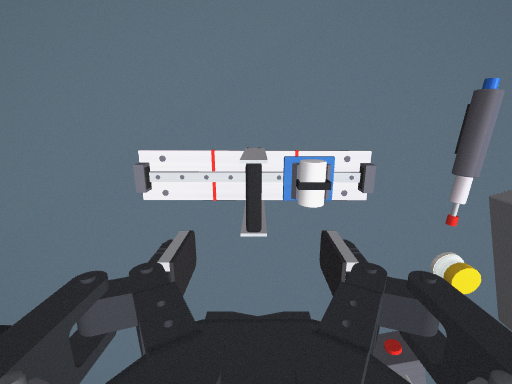

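The wrist view shows the bar at cols 246–262, rows 154–233, within about 1 mm of the prediction. The carriage is at (311,183), about +65 mm along my u axis, and nothing stands in the way. I'm descending and gripping.

```bash
python3 -m handwheel '[[0.004,-0.0075,0.12,0,0,0,0.6],[0.004,-0.0075,0.22,0,0,0,0.6],[0.004,-0.0075,0.26,0,0,0,0.6],[0.004,-0.0075,0.288,0,0,0,0.5],[0.004,-0.0075,0.288,0,0,0,0],[0.004,-0.0075,0.288,0,0,0,-0.4],[0.004,-0.0075,0.288,0,0,0,-0.55],[0.004,-0.0075,0.288,0,0,0,-0.65],[0.004,-0.0075,0.288,0,0,0,-0.75],[0.004,-0.0075,0.288,0,0,0,-0.85],[0.004,-0.0075,0.288,0,0,0,-1],[0.004,-0.0075,0.288,0,0,0,-1]]' 40
python3 - <<'E'
from h import *
im=eyes.read_camera("wrist"); im2=eyes.read_camera("top")
cv2.imwrite("pics/w2.png",np.vstack([im[:,:,::-1],im2[200:280,:,::-1]]))
p=eyes.camera_params("wrist");st=monitor.get_state();R=Ro.from_quat(st["tcp_rot"]).as_matrix();print((p["R"]@R).round(4).tolist(),(p["R"]@st["eef_pos"]+p["t"]).round(4),st["finger_force"],st["opening"],st["time"])
E
```

```text
time: 4.28
eef_pos: [0.5085, -0.2668, 0.1062]
tcp_rot: [-0.026, 1.0, 0.0, 0.0]
contact_force: [-0.4, 4.0, 5.6]
opening: 0.157
finger_force: 41.2
[[0.0001, 1.0, 0.0007], [-0.9655, 0.0003, -0.2603], [-0.2603, -0.0006, 0.9655]] [1.000e-04 3.160e-02 1.353e-01] 41.24238610267639 0.15625021137164055 4.375
```

View pics/w2.png

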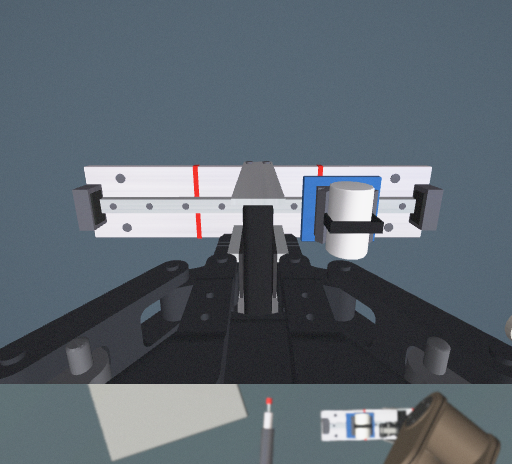

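The wrist view now shows the bar gripped at cols 243–272, the red marks at cols 196 and 320 and the blue table at cols 302–381. That puts the carriage near +63 mm. I'll write a carriage tracker, then lift with the + end slightly up so the carriage drifts inward.

```bash
cat >> h.py <<'E'
def look(n=5,save=None):
    ts=[];xs=[]
    for i in range(n):
        t=monitor.get_state()["time"]; im=eyes.read_camera("wrist")
        if save and i==0: cv2.imwrite(f"pics/{save}.png",im[:,:,::-1])
        I=im.astype(int); bl=(I[:,:,2]-I[:,:,0]>70)
        red=(I[:,:,0]-I[:,:,1]>90); rc=np.where(red[169:174].sum(0)>=3)[0]
        c=np.where(bl[177:183].sum(0)>=3)[0]
        if len(c)==0: print("no blue"); continue
        a,b=c.min(),c.max()
        m=(a+b)/2 if b-a>70 else (b-39.5 if b-257>257-a else a+39.5)
        x=(m-258.6)/1.317
        ts.append(t);xs.append(x)
        if i==n-1: print("blue",a,b,"red",rc.min() if len(rc) else 0,rc.max() if len(rc) else 0)
    if len(xs)>1:
        v,x=np.polyfit(np.array(ts)-ts[-1],xs,1); print("x mm %.1f v mm/s %.1f"%(x,v),np.round(xs,1))
    else: print("x",np.round(xs,1))
    s=monitor.get_state(); R=Ro.from_quat(s["tcp_rot"]).as_matrix(); print("t %.2f pos"%s["time"],np.round(s["eef_pos"],4),"yaw %.2f"%np.degrees(np.arctan2(R[1,1],R[0,1])),"yend up %.4f xend up %.4f"%(R[2,1],R[2,0]),"F",np.round(s["contact_force"],1),"grip %.0f"%s["finger_force"])
E
python3 -m handwheel '[[0,0,0,0,0,0,-1],[0,0,0,0,0,0,-1]]' 100
python3 -c "
from h import *
look(2)"
python3 -m handwheel '[[0,0,-0.015,0,0,0,-1],[0,0,-0.05,-0.0016,0,0,-1],[0,0,-0.09,-0.0032,0,0,-1],[0,0,-0.11,-0.0032,0,0,-1]]'
python3 -c "
from h import *
look(4)"
```

```text
time: 4.62
eef_pos: [0.5086, -0.2671, 0.1063]
tcp_rot: [-0.026, 1.0, 0.0, 0.001]
contact_force: [-0.8, 4.2, 6.1]
opening: 0.146
finger_force: 99.3
blue 305 381 red 193 322
x mm 64.1 v mm/s 7.6 [63.7 64.1]
t 4.72 pos [ 0.5086 -0.267   0.1063] yaw 93.03 yend up 0.0000 xend up -0.0013 F [-0.1  4.4  5.9] grip 99
time: 5.22
eef_pos: [0.5085, -0.2679, 0.1508]
tcp_rot: [-0.026, 1.0, 0.004, 0.001]
contact_force: [0.1, 0.4, -8.3]
opening: 0.143
finger_force: 97.9
blue 301 378 red 193 321
x mm 61.6 v mm/s -15.2 [63.7 63.3 62.6 61.4]
t 5.42 pos [ 0.5079 -0.2672  0.1492] yaw 93.03 yend up 0.0099 xend up 0.0000 F [-0.5  0.4 -9.2] grip 98
```

```bash
python3 -m handwheel '[[0,0.002,-0.01,0.0016,0,0,-1],[0,0.008,-0.03,0.0032,0,0,-1],[0,0.018,-0.055,0.0032,0,0,-1],[0,0.032,-0.08,0.0032,0,0,-1],[0,0.049,-0.095,0.0032,0,0,-1],[0,0.066,-0.105,0.0032,0,0,-1]]'
python3 -c "
from h import *
look(3)"
```

```text
time: 6.18
eef_pos: [0.5067, -0.2407, 0.192]
tcp_rot: [-0.026, 1.0, -0.0, 0.0]
contact_force: [0.0, 0.5, -9.1]
opening: 0.143
finger_force: 97.9
blue 278 344 red 193 322
x mm 34.7 v mm/s 22.8 [32.6 33.3 34.9]
t 6.33 pos [ 0.5066 -0.2408  0.1915] yaw 93.06 yend up -0.0001 xend up -0.0001 F [-0.5 -1.  -9.2] grip 98
```

```bash
python3 -m handwheel '[[-0.0006,0.0035,0,0,0,0,-1],[-0.0019,0.011,0,0,0,0,-1],[-0.004,0.0225,0,0,0,0,-1],[-0.0067,0.038,0,0,0,0,-1],[-0.0101,0.0575,0,0,0,-0.001,-1],[-0.0137,0.0778,0,0,0,-0.003,-1],[-0.0173,0.0981,0,0,0,-0.006,-1],[-0.0208,0.1184,0,0,0,-0.009,-1],[-0.0244,0.1387,0,0,0,-0.012,-1],[-0.028,0.159,0,0,0,-0.015,-1],[-0.0316,0.1793,0,0,0,-0.018,-1],[-0.0351,0.1996,0,0,0,-0.021,-1]]'
python3 -c "
from h import *
look(1)
print(rel([.5617,.2126,.19],109.7))"
```

```text
time: 7.82
eef_pos: [0.5165, -0.1602, 0.1914]
tcp_rot: [-0.06, 0.998, -0.0, 0.0]
contact_force: [0.3, -0.3, -9.0]
opening: 0.145
finger_force: 97.8
blue 278 337 red 193 322
x [29.5]
t 7.88 pos [ 0.5165 -0.1592  0.1913] yaw 96.87 yend up 0.0013 xend up -0.0002 F [-0.6  1.8 -9. ] grip 98
[-0.2233, 0.9094, 0.0046, 0.0004, 0.0001, -0.0713]
```

```bash
python3 -m handwheel '[[-0.005,0.0203,0,0,0,-0.003,-1],[-0.01,0.0406,0,0,0,-0.006,-1],[-0.015,0.0609,0,0,0,-0.009,-1],[-0.02,0.0812,0,0,0,-0.012,-1],[-0.025,0.1015,0,0,0,-0.015,-1],[-0.03,0.1218,0,0,0,-0.018,-1],[-0.035,0.1421,0,0,0,-0.021,-1],[-0.04,0.1624,0,0,0,-0.024,-1],[-0.045,0.1827,0,0,0,-0.027,-1],[-0.05,0.203,0,0,0,-0.03,-1],[-0.055,0.2233,0,0,0,-0.033,-1],[-0.06,0.2436,0,0,0,-0.036,-1]]'
python3 -c "
from h import *
look(1)
print(rel([.5617,.2126,.19],109.7))"
```

```text
time: 9.38
eef_pos: [0.5288, -0.0606, 0.1914]
tcp_rot: [-0.116, 0.993, -0.0, 0.0]
contact_force: [-0.6, -0.2, -8.7]
opening: 0.144
finger_force: 97.9
blue 290 366 red 193 321
x [52.7]
t 9.43 pos [ 0.5288 -0.0597  0.1914] yaw 103.35 yend up 0.0012 xend up -0.0005 F [-0.9  1.3 -9. ] grip 98
[-0.2371, 0.6434, 0.0043, 0.0004, 0.0002, -0.0353]
```

```bash
python3 -m handwheel '[[-0.0075,0.0203,0,-0.0064,0,-0.003,-1],[-0.015,0.0406,0,-0.0064,0,-0.006,-1],[-0.0225,0.0609,0,-0.0064,0,-0.009,-1],[-0.03,0.0812,0,-0.0064,0,-0.012,-1],[-0.0375,0.1,0,-0.0064,0,-0.015,-1],[-0.042,0.112,0,-0.0032,0,-0.017,-1],[-0.0435,0.118,0,-0.0016,0,-0.018,-1]]'
python3 -c "
from h import *
look(4)
print(rel([.5617,.2126,.19],109.7))"
```

```text
time: 10.3
eef_pos: [0.5348, -0.0108, 0.1914]
tcp_rot: [-0.144, 0.99, 0.002, -0.0]
contact_force: [0.3, -0.3, -8.7]
opening: 0.145
finger_force: 97.9
blue 278 345 red 193 321
x mm 35.7 v mm/s -9.1 [37.1 36.4 36.4 35.6]
t 10.50 pos [ 0.5347 -0.0113  0.1914] yaw 106.52 yend up 0.0050 xend up 0.0000 F [-0.4 -0.4 -9.1] grip 98
[-0.2238, 0.5175, 0.006, 0.0016, 0.0, -0.0177]
```

```bash
python3 -m handwheel '[[0,0,0,0,0,0,-1],[0,0,0,0,0,0,-1],[0,0,0,0,0,0,-1]]' >/dev/null
python3 -c "
from h import *
look(3)"
python3 -m handwheel '[[0,0,0,0,0,0,-1],[0,0,0,0,0,0,-1],[0,0,0,0,0,0,-1]]' >/dev/null
python3 -c "
from h import *
look(3)"
```

```text
blue 278 340 red 193 321
x mm 31.7 v mm/s -7.6 [32.6 31.8 31.8]
t 11.03 pos [ 0.5348 -0.0113  0.1914] yaw 106.52 yend up 0.0050 xend up -0.0001 F [ 0.4  0.4 -9.6] grip 98
blue 278 333 red 193 321
x mm 26.6 v mm/s -7.6 [27.3 27.3 26.5]
t 11.55 pos [ 0.5348 -0.0113  0.1914] yaw 106.52 yend up 0.0050 xend up -0.0001 F [-0.5  0.5 -8.7] grip 98
```

```bash
python3 -m handwheel '[[0,0,0,0,0,0,-1],[0,0,0,0,0,0,-1],[0,0,0,0,0,0,-1],[0,0,0,0,0,0,-1],[0,0,0,0,0,0,-1],[0,0,0,0,0,0,-1],[0,0,0,0,0,0,-1],[0,0,0,0,0,0,-1]]' >/dev/null
python3 -c "
from h import *
look(3)"
```

```text
blue 278 316 red 193 322
x mm 13.6 v mm/s -15.2 [15.1 14.4 13.6]
t 12.70 pos [ 0.5348 -0.0113  0.1914] yaw 106.52 yend up 0.0051 xend up -0.0001 F [-0.6 -0.1 -9.1] grip 98
```

```bash
python3 -m handwheel '[[0,0,0,0,0,0,-1],[0,0,0,0,0,0,-1],[0,0,0,0.0015,0,0,-1],[0,0,0,0.0015,0,0,-1],[0,0,0,0.0015,0,0,-1],[0,0,0,0.0015,0,0,-1],[0,0,0,0.0015,0,0,-1],[0,0,0,0.0015,0,0,-1]]' >/dev/null
python3 -c "
from h import *
look(4,'w3')
print(rel([.5617,.2126,.19],109.7))"
```

```text
blue 230 306 red 193 322
x mm 7.3 v mm/s 0.8 [7.1 7.1 7.5 7.1]
t 13.90 pos [ 0.5348 -0.0113  0.1914] yaw 106.52 yend up 0.0003 xend up -0.0002 F [-0.4  0.1 -9.3] grip 98
[-0.2236, 0.5174, 0.0037, 0.0001, 0.0001, -0.0176]
```

View pics/w3.png

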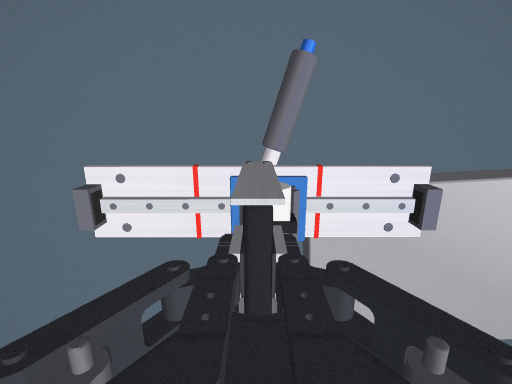

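The view shows the carriage nearly centred: the blue table spans cols 230–306 between the marks at 196 and 320, which gives about +7 mm at rest. The plate is coming in at the right. Next is a slow hop with acceleration below the carriage's static-friction limit.

```bash
python3 -m handwheel '[[-0.0001,0.0002,0,0,0,0,-1],[-0.0003,0.0008,0,0,0,0,-1],[-0.0008,0.0018,0,0,0,0,-1],[-0.0014,0.0032,0,0,0,0,-1],[-0.0022,0.005,0,0,0,0,-1],[-0.0031,0.0072,0,0,0,0,-1],[-0.0042,0.0098,0,0,0,0,-1],[-0.0055,0.0128,0,0,0,0,-1],[-0.007,0.0162,0,0,0,0,-1],[-0.0086,0.02,0,0,0,0,-1],[-0.0104,0.0242,0,0,0,0,-1],[-0.0124,0.0288,0,0,0,0,-1]]' >/dev/null
python3 -m handwheel '[[-0.0022,0.005,0,0,0,-0.0002,-1],[-0.0045,0.0104,0,0,0,-0.0005,-1],[-0.007,0.0162,0,0,0,-0.0009,-1],[-0.0096,0.0224,0,0,0,-0.0013,-1],[-0.0125,0.029,0,0,0,-0.0017,-1],[-0.0155,0.036,0,0,0,-0.0021,-1],[-0.0187,0.0434,0,0,0,-0.0025,-1],[-0.022,0.0512,0,0,0,-0.0029,-1],[-0.0255,0.0594,0,0,0,-0.0033,-1],[-0.0292,0.068,0,0,0,-0.0037,-1],[-0.0331,0.077,0,0,0,-0.0041,-1],[-0.0372,0.0864,0,0,0,-0.0045,-1]]' >/dev/null
python3 -m handwheel '[[-0.004,0.0094,0,0,0,-0.0004,-1],[-0.0079,0.0184,0,0,0,-0.0008,-1],[-0.0116,0.027,0,0,0,-0.0012,-1],[-0.0151,0.0352,0,0,0,-0.0016,-1],[-0.0185,0.043,0,0,0,-0.002,-1],[-0.0217,0.0504,0,0,0,-0.0024,-1],[-0.0247,0.0574,0,0,0,-0.0028,-1],[-0.0275,0.064,0,0,0,-0.0032,-1],[-0.0302,0.0702,0,0,0,-0.0036,-1],[-0.0327,0.076,0,0,0,-0.004,-1],[-0.035,0.0814,0,0,0,-0.0043,-1],[-0.0372,0.0864,0,0,0,-0.0045,-1]]' >/dev/null
python3 -m handwheel '[[-0.002,0.0046,0,0,0,0,-1],[-0.0038,0.0088,0,0,0,0,-1],[-0.0054,0.0126,0,0,0,0,-1],[-0.0069,0.016,0,0,0,0,-1],[-0.0082,0.019,0,0,0,0,-1],[-0.0093,0.0216,0,0,0,0,-1],[-0.0102,0.0238,0,0,0,0,-1],[-0.011,0.0256,0,0,0,0,-1],[-0.0116,0.027,0,0,0,0,-1],[-0.012,0.028,0,0,0,0,-1],[-0.0123,0.0286,0,0,0,0,-1],[-0.0124,0.0288,0,0,0,0,-1]]' >/dev/null
python3 -c "
from h import *
look(4)
print(rel([.5617,.2126,.19],109.7))"
```

```text
blue 278 346 red 193 322
x mm 36.4 v mm/s 15.2 [34.1 34.9 35.6 36.4]
t 20.10 pos [0.5458 0.0885 0.1914] yaw 108.15 yend up 0.0002 xend up -0.0001 F [-0.5  0.1 -8.4] grip 98
[-0.1345, 0.2825, 0.0037, 0.0001, 0.0, -0.0086]
```

```bash
python3 -m handwheel '[[0,0,0,-0.0038,0,0,-1],[0,0,0,-0.0038,0,0,-1],[0,0,0,-0.0038,0,0,-1],[0,0,0,-0.0038,0,0,-1],[0,0,0,-0.0038,0,0,-1],[0,0,0,-0.0014,0,0,-1],[0,0,0,-0.0014,0,0,-1],[0,0,0,-0.0014,0,0,-1]]' >/dev/null
python3 -c "
from h import *
look(4)"
```

```text
blue 279 320 red 193 322
x mm 16.8 v mm/s -25.8 [20.4 19.7 18.1 16.6]
t 21.30 pos [0.5457 0.0885 0.1914] yaw 108.14 yend up 0.0048 xend up -0.0001 F [ 0.3  0.7 -8.2] grip 98
```

```bash
python3 -m handwheel '[[0,0,0,0,0,0,-1],[0,0,0,0.0013,0,0,-1],[0,0,0,0.0013,0,0,-1],[0,0,0,0.0013,0,0,-1],[0,0,0,0.0013,0,0,-1],[0,0,0,0.0013,0,0,-1],[0,0,0,0.0013,0,0,-1],[0,0,0,0.0013,0,0,-1],[0,0,0,0.0013,0,0,-1]]' >/dev/null
python3 -c "
from h import *
look(4)
print(rel([.5617,.2126,.19],109.7))"
```

```text
blue 223 299 red 193 322
x mm 1.8 v mm/s -0.0 [1.8 1.8 1.8 1.8]
t 22.62 pos [0.5457 0.0885 0.1914] yaw 108.14 yend up 0.0006 xend up -0.0001 F [-0.1  0.2 -9.2] grip 98
[-0.1346, 0.2825, 0.0037, 0.0002, 0.0, -0.0087]
```

```bash
python3 -m handwheel '[[-0.0001,0.0002,0,0.0002,0,0,-1],[-0.0005,0.001,0,0.0003,0,0,-1],[-0.001,0.0022,0,0.0003,0,0,-1],[-0.0019,0.0039,0,0.0003,0,0,-1],[-0.0029,0.0061,0,0.0003,0,0,-1],[-0.0042,0.0088,0,0.0003,0,0,-1],[-0.0057,0.012,0,0.0003,0,0,-1],[-0.0075,0.0157,0,0.0003,0,0,-1],[-0.0094,0.0198,0,0.0003,0,0,-1],[-0.0117,0.0245,0,0.0003,0,0,-1],[-0.0141,0.0296,0,0.0003,0,0,-1],[-0.0168,0.0353,0,0.0003,0,0,-1]]' >/dev/null
python3 -m handwheel '[[-0.0029,0.0061,0,0,0,-0.0002,-1],[-0.006,0.0127,0,0,0,-0.0005,-1],[-0.0094,0.0198,0,0,0,-0.0009,-1],[-0.013,0.0274,0,0,0,-0.0013,-1],[-0.0169,0.0355,0,0,0,-0.0017,-1],[-0.021,0.0441,0,0,0,-0.0021,-1],[-0.0253,0.0532,0,0,0,-0.0025,-1],[-0.0298,0.0627,0,0,0,-0.0029,-1],[-0.0347,0.0728,0,0,0,-0.0033,-1],[-0.0397,0.0833,0,0,0,-0.0037,-1],[-0.0449,0.0943,0,0,0,-0.0041,-1],[-0.0504,0.1058,0,0,0,-0.0044,-1]]' >/dev/null
python3 -m handwheel '[[-0.0055,0.0115,0,-0.0005,0,-0.0004,-1],[-0.0107,0.0225,0,-0.0008,0,-0.0008,-1],[-0.0158,0.0331,0,-0.0008,0,-0.0012,-1],[-0.0205,0.0431,0,-0.0008,0,-0.0016,-1],[-0.0251,0.0527,0,-0.0008,0,-0.002,-1],[-0.0294,0.0617,0,-0.0008,0,-0.0024,-1],[-0.0335,0.0703,0,-0.0008,0,-0.0028,-1],[-0.0373,0.0784,0,-0.0008,0,-0.0032,-1],[-0.0409,0.086,0,-0.0008,0,-0.0036,-1],[-0.0443,0.0931,0,-0.0008,0,-0.0039,-1],[-0.0475,0.0997,0,-0.0008,0,-0.0041,-1],[-0.0504,0.1058,0,-0.0008,0,-0.0043,-1]]' >/dev/null
python3 -m handwheel '[[-0.0027,0.0056,0,0,0,0,-1],[-0.0051,0.0108,0,0,0,0,-1],[-0.0073,0.0154,0,0,0,0,-1],[-0.0093,0.0196,0,0,0,0,-1],[-0.0111,0.0233,0,0,0,0,-1],[-0.0126,0.0265,0,0,0,0,-1],[-0.0139,0.0292,0,0,0,0,-1],[-0.0149,0.0314,0,0,0,0,-1],[-0.0158,0.0331,0,0,0,0,-1],[-0.0163,0.0343,0,0.0001,0,0,-1],[-0.0167,0.035,0,0.0003,0,0,-1],[-0.0168,0.0353,0,0.0004,0,0,-1]]' >/dev/null
python3 -c "
from h import *
look(3)
print(rel([.5617,.2126,.19],109.7))"
```

```text
blue 224 301 red 193 322
x mm 2.9 v mm/s 3.8 [2.6 2.6 3. ]
t 28.77 pos [0.5606 0.2126 0.1915] yaw 109.71 yend up 0.0009 xend up -0.0002 F [-0.2 -0.8 -9.3] grip 98
[-0.0025, -0.0009, 0.0036, 0.0003, 0.0001, 0.0001]
```

```bash
python3 -m handwheel '[[0,0,0,0,0,0,-1],[0,0,0,0,0,0,-1],[0,0,0,0,0,0,-1],[0,0,0,0,0,0,-1],[0,0,0,0,0,0,-1],[0,0,0,0,0,0,-1],[0,0,0,0,0,0,-1],[0,0,0,0,0,0,-1],[0,0,0,0,0,0,-1],[0,0,0,0,0,0,-1]]' >/dev/null
python3 -c "
from h import *
look(2)"
python3 -m handwheel '[[0,0,0,0,0,0,-1],[0,0,0,0,0,0,-1],[0,0,0,0,0,0,-1],[0,0,0,0,0,0,-1],[0,0,0,0,0,0,-1],[0,0,0,0,0,0,-1],[0,0,0,0,0,0,-1],[0,0,0,0,0,0,-1]]' >/dev/null
python3 -c "
from h import *
look(3)
P['wrist']=eyes.camera_params('wrist')
im=eyes.read_camera('top');cv2.imwrite('pics/top3.png',np.vstack([im[100:300,30:330,::-1],eyes.read_camera('scene')[100:300,150:450,::-1]]))"
```

```text
blue 224 301 red 193 322
x mm 3.0 v mm/s 0.0 [3. 3.]
t 30.12 pos [0.5606 0.2126 0.1914] yaw 109.71 yend up 0.0009 xend up -0.0001 F [ 0.2  0.3 -8.4] grip 98
blue 224 301 red 193 322
x mm 3.0 v mm/s 0.0 [3. 3. 3.]
t 31.27 pos [0.5606 0.2126 0.1914] yaw 109.71 yend up 0.0009 xend up -0.0001 F [ 0.4 -0.3 -8.8] grip 98
```

View pics/top3.png

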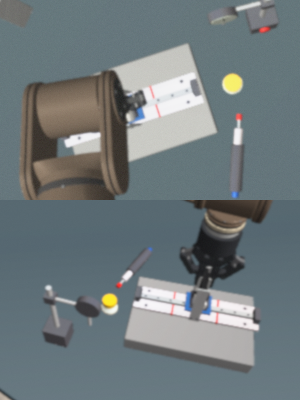

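The slide is centred over the plate and parallel to it in both views, with the carriage at rest at +3 mm for more than 2 s. The bystanders are in place, so I'm lowering.

```bash
python3 -m handwheel '[[0,0,0.006,0,0,0,-1],[0,0,0.02,0,0,0,-1],[0,0,0.038,0,0,0,-1],[0,0,0.055,0,0,0,-1],[0,0,0.068,0,0,0,-1],[0,0,0.075,0,0,0,-1],[0,0,0.078,0,0,0,-1],[0,0,0.08,0,0,0,-1],[0,0,0.082,0,0,0,-1],[0,0,0.082,0,0,0,-1]]'
python3 -c "
from h import *
look(3)"
python3 -m handwheel '[[0,0,0.001,0,0,0,-1],[0,0,0.002,0,0,0,-1],[0,0,0.003,0,0,0,-1],[0,0,0.004,0,0,0,-1],[0,0,0.005,0,0,0,-1],[0,0,0.005,0,0,0,-1]]'
python3 -c "
from h import *
look(3)"
```

```text
time: 32.62
eef_pos: [0.5606, 0.2127, 0.1587]
tcp_rot: [-0.171, 0.985, 0.0, 0.0]
contact_force: [0.2, 0.3, -7.6]
opening: 0.145
finger_force: 97.9
blue 224 301 red 193 322
x mm 3.0 v mm/s 0.0 [3. 3. 3.]
t 32.77 pos [0.5607 0.2126 0.1588] yaw 109.71 yend up 0.0009 xend up -0.0003 F [ 0.3  0.1 -9.3] grip 98
time: 33.52
eef_pos: [0.5606, 0.2126, 0.1566]
tcp_rot: [-0.171, 0.985, 0.0, -0.0]
contact_force: [1.3, -0.5, -9.3]
opening: 0.147
finger_force: 97.9
blue 224 301 red 193 322
x mm 3.0 v mm/s -0.0 [3. 3. 3.]
t 33.67 pos [0.5606 0.2127 0.1567] yaw 109.71 yend up 0.0009 xend up -0.0002 F [-0.4  0.4 -9.3] grip 98
```

```bash
python3 -m handwheel '[[0,0,0.0007,0,0,0,-1],[0,0,0.0014,0,0,0,-1],[0,0,0.002,0,0,0,-1],[0,0,0.002,0,0,0,-1]]' | grep -E "pos|contact"
python3 -m handwheel '[[0,0,0.0007,0,0,0,-1],[0,0,0.0014,0,0,0,-1],[0,0,0.0014,0,0,0,-1]]' | grep -E "pos|contact"
python3 -c "
from h import *
look(3)"
```

```text
eef_pos: [0.5607, 0.2127, 0.1564]
contact_force: [-1.5, -1.4, -5.4]
eef_pos: [0.5609, 0.2127, 0.1564]
contact_force: [-4.4, -1.1, 1.8]
blue 225 301 red 193 322
x mm 3.2 v mm/s -0.0 [3.3 3.  3.3]
t 34.70 pos [0.5609 0.2127 0.1564] yaw 109.71 yend up 0.0007 xend up -0.0007 F [-4.5 -1.3  2.9] grip 99
```

It has landed with about 11 N of contact load, and the carriage is still at rest. I'm easing the grip and releasing.

```bash
python3 -m handwheel '[[0,0,0,0,0,0,-1],[0,0,0,0,0,0,-1],[0,0,0,0,0,0,-1]]' 20 | grep -E "contact|finger"
python3 -m handwheel '[[0,0,0,0,0,0,-0.66],[0,0,0,0,0,0,-0.6],[0,0,0,0,0,0,-0.5],[0,0,0,0,0,0,-0.35],[0,0,0,0,0,0,-0.2],[0,0,0,0,0,0,0],[0,0,0,0,0,0,0]]' 20
python3 -c "
from h import *
look(3)"
```

```text
contact_force: [-5.4, -1.3, 4.3]
finger_force: 99.5
time: 35.95
eef_pos: [0.5606, 0.2126, 0.1553]
tcp_rot: [-0.171, 0.985, 0.0, 0.0]
contact_force: [-1.1, 0.0, 0.9]
opening: 0.501
finger_force: 0.0
blue 224 301 red 192 322
x mm 3.0 v mm/s -0.0 [3. 3. 3.]
t 36.10 pos [0.5606 0.2127 0.1553] yaw 109.71 yend up 0.0009 xend up -0.0001 F [-0.5  0.6  0.6] grip 0
```

Released. I'm retracting straight up and checking.

```bash
python3 -m handwheel '[[0,0,-0.01,0,0,0,0],[0,0,-0.04,0,0,0,0],[0,0,-0.1,0,0,0,0],[0,0,-0.2,0,0,0,0],[0,0,-0.3,0,0,0,0],[0,0,-0.36,0,0,0,0],[0,0,-0.36,0,0,0,0]]'
python3 -c "
from h import *
a=eyes.read_camera('wrist');b=eyes.read_camera('scene');cv2.imwrite('pics/end.png',np.vstack([a[:,:,::-1],b[100:300,:,::-1]]))"
```

```text
time: 36.98
eef_pos: [0.5619, 0.2128, 0.3033]
tcp_rot: [-0.171, 0.985, 0.001, 0.003]
contact_force: [0.7, 0.1, -0.5]
opening: 0.506
finger_force: 0.0
```

View pics/end.png

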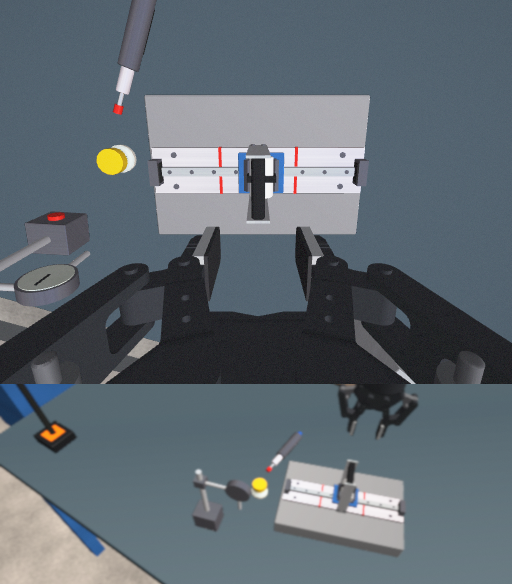

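The slide sits square and centred on the plate: cols 152–366 against the plate's 146–369. The carriage, cols 239–283, lies between the marks at 220 and 295.

```bash
python3 -c "
from plant import ctrl
print(ctrl.sign_off())"
```

```text
the job is handed in; nothing more can be done
None
```

The slide stands released on the granite plate, centred and square to it, with the carriage at rest about 3 mm from the middle; I handed the job in at about 37 s, and sign-off returned no verdict.

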